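Scoop a sample of beads, slide it under the magnifier to the notch and hold

TASK

With the scoop, bring at least three of the brass beads from the wooden stock tray into the steel pan of the inspection slide while the pan is still at its loading end, spilling none and not touching the beads with the fingers, then lay the scoop flat on the bench and let it go. Then grip the slide's black knob and push the pan along the rail until its ball is felt to drop into the notch right under the magnifier, and finish like that: the program ends while still holding the knob, the pan kept still in the notch for the inspector. Leave the other things on the bench where they are.

Things in the scene. Friction and masses are not known exactly. Their poses are not given: they have to be found in the camera images.
- slide_bed: fixed inspection slide: a grey bed 86 x 376 x 11 mm with an aluminium rail on it (top 20 mm above the bench). Origin on the bench under the rail's centre line (the bed reaches from y = -170 to 206 mm); y runs along the rail, z up. The carriage is loaded at the +y end (the robot's left) and slides towards -y (the robot's right), to the magnifier; x points away from the robot, across the rail
- carriage (a joint): slide of the carriage along the rail (m): 0 at its loading end, starts at 0 to 0.025, grows as it moves along the bed's -y to the magnifier, 0.165 at the far end stop. Drag about 1 N. In the notch it reads 0.105 to 0.135 (as the magnifier stands); at least 30 mm of travel remain beyond it, so there is no stop there
- notch (a point): middle of the notch in the steel index bar on the magnifier's foot, along the bed's far side, 27 mm above the bench, at the lens's place along the rail. A sprung ball in the carriage's far side climbs the bar's ramp about 32 mm before the notch (3 N to push), rides on it and drops in with the pan centred under the lens; pushing out takes about 10 N. Seated, it centres the pan to 0.5 mm
- pan (a point): centre of the inner floor of the sample pan, an open steel tray fixed on the carriage: inside 90 mm (bed x) by 100 mm (bed y), walls 3 mm thick and 19 mm high above this floor; the floor is 31 mm above the bench, the rim 50 mm. Axes as the bed's
- knob (a point): middle of the carriage's round upright black knob, 26 mm in diameter, 51 mm above the bench (its grippable sides reach from 40 to 61 mm, its top is at 66 mm), on a flat tongue (top 28 mm above the bench), 135 mm behind the pan's centre (bed +y), free on all sides. It does not turn; the carriage is pushed or pulled by it
- lens (a point): centre of the round magnifier lens, 85 mm across, level, 178 mm above the bench over the rail, on a post 87 mm beyond the rail (bed +x) with its foot beside the bed. Fixed; its place along the rail differs from day to day. The ball's notch lies at the same place along the rail, so the pan belongs right below this point
- tray: fixed wooden stock tray, 206 mm long (its x), 92 mm wide (y), inside 200 x 86 mm; floor 5 mm, near wall 20, sides 32, far wall 40 mm above the bench. Its far end slopes for scooping: from x = 64 mm the floor rises at 25 degrees, from x = 85 mm (15 mm high) at 53 degrees. Origin on the bench under its middle; x along it, away from the robot. The beads start between x = -20 and 66 mm
- scoop: hand scoop, 181 mm long, 0.15 kg, loose on the bench. Origin at its underside below the grip point; x to the mouth, z up. Flat aluminium blade 2 mm thick from the back wall at x = 50 mm (60 mm wide, 26 high) to the lip at x = 114 mm (76 mm wide); sides 24 mm high, 13 near the lip. Level wooden handle 14 mm wide, 17 mm high, x = -67 to 25 mm. Centre of mass at x = 64 mm
- scoop_grip (a point): point in the handle's middle to grip, 50 mm above the scoop's underside, 114 mm behind the lip; fingers close across the handle (scoop y)
- scoop_lip (a point): middle of the scoop's front lip, at its underside
- bead1: one of five equal hollow brass beads, 22 mm balls of 30 g; origin at the centre. Starts in the tray (centre 16 mm above the bench). Polished and slippery; rolls off a surface tilted by more than about 8 degrees
- bead2: one of five equal hollow brass beads, 22 mm balls of 30 g; origin at the centre. Starts in the tray (centre 16 mm above the bench). Polished and slippery; rolls off a surface tilted by more than about 8 degrees
- bead3: one of five equal hollow brass beads, 22 mm balls of 30 g; origin at the centre. Starts in the tray (centre 16 mm above the bench). Polished and slippery; rolls off a surface tilted by more than about 8 degrees
- bead4: one of five equal hollow brass beads, 22 mm balls of 30 g; origin at the centre. Starts in the tray (centre 16 mm above the bench). Polished and slippery; rolls off a surface tilted by more than about 8 degrees
- bead5: one of five equal hollow brass beads, 22 mm balls of 30 g; origin at the centre. Starts in the tray (centre 16 mm above the bench). Polished and slippery; rolls off a surface tilted by more than about 8 degrees
- wax: round cake of wax, 51 mm across, 18 mm high, lying on the bench in front; bystander, origin at its underside
- tin: glue tin, 71 mm across, 73 mm high, standing on the bench in front; bystander, origin at its underside
- spool: thread spool, 58 x 63 mm, 54 mm high, standing at the front right; bystander, origin at its underside

How it is judged:
By the outcome, as a careful person would: the job done as asked, in the order asked, and still so for the second after the job is handed in, while the arm keeps its last pose, push and grip.
It also fails if it takes over 64 s, if anything falls off the work surface, if the arm or the gripper's body presses on something with over 40 N, if the wrist force passes 120 N, or if a joint passes its speed limit or range.

ROBOT

A 6-joint arm with a two-finger parallel gripper is mounted at the origin on a cart in front of the work surface, level with it; the furniture and walls round the work are solid. World frame = base frame: x ahead of the robot, y to its left, z up, the work surface at z = 0. Lengths are in m, angles in rad, forces in N, time in s.
With the tool pointing down it reaches from about 0.35 to 0.775 m from the base axis. Payload 5.5 kg.
Tool frame: the origin (TCP) lies midway between the tips of the shut fingers; the grasp point (between the pads) lies 19 mm behind it (env.hold_point_z is the distance from the TCP to the grasp point, in m); z points along the fingers, y is the line along which they close (so a half turn about z gives the same grasp; the last joint's range is limited). The gripper opens to 85 mm and grips with 20 to 120 N. Pads are 22 mm wide; open, the fingers measure 114 mm over their backs; the gripper's body (76 mm by 85 mm) begins 54 mm behind the grasp point. The pads swing forward as they close: fully open they stand 13 mm farther back than shut.
Start: joints at [1.118, 0.313, 0.046, 1.304, 0, 1.431], TCP at [0.177, 0.547, 0.231] pointing down, gripper open.
Joint ranges: [-2.76, 2.76], [-0.86, 1.69], [-1.03, 1.26], [-2.2, 2.34], [-1.47, 1.5], [-3.14, 3.14]. Speed limits (rad/s): [2.57, 2.57, 3.14, 3.14, 3.14, 3.14].

INTERFACE

Orientations are given as a unit quaternion [w, x, y, z].
In Python, from workcell import env, read_camera gives the robot as it stands. The module is installed in compiled form; this text tells all that it offers.
- The arm moves only by the tool carry_out, never from a script. Its argument "moves" is a list of rows, each an object of numbers: "tx", "ty", "tz": the shift along the world's x, y, z in cm; "wx", "wy", "wz": the turn, a rotation vector about the world's x, y, z in rad; "claw": the closure, from -1 (fully open) to 1 (shut). A call has 1 to 8 rows; each row shifts and turns the commanded pose from where the row before left it; what a row does not reach is not made up. A row lasts 1/8 s, in which the tool goes at most 62.5 mm and 10.7 degrees, less where a joint would pass 70% of its speed; a pose out of reach is approached as far as the arm can. A call is refused whole if a number of a shift passes 6.25 or a number of a turn 0.188, either way. A call with a gripper value outside its range is refused whole. The fingers move at their own pace and stop on an object; "newtons" is the grip in N (left out, the last holds). Time passes only in rows, so rows that do not move let the fingers close. It gives the time, the measured TCP pose, the force, the opening and the grip force at its end, in the units of the state.
- env.get_state(): the state, without advancing time (a new reading comes with each control period).
- read_camera(name): name is "scene" or "top"; returns a dict with "image" (400x640x3 uint8, blue, green, red), "z_map" (400x640 float32, m along the optical axis (not along the pixel's ray), 0 where there is no reading), "fx", "fy", "cx", "cy" (pixels), "camera_from_world" (4x4, takes a point from world to camera coordinates). Camera axes: x right, y down, z forward; pixel columns grow to the right and rows downward; lengths in m; the calibration is good to about 2 mm. A picture is of the moment at which its call begins.
- env.hand_in(): hands the job in; it is judged then, once.
The state is a dict: "clock": time; "joint_pos": joint angles; "qvel": joint speeds; "tau": joint torques, N m; "tcp_pos": TCP position; "orientation": TCP orientation; "wrist_force": force on the tool from outside, world axes, zero at the start; "ft_torque": the same for the moment, N m; "finger_gap": finger opening in m; "grip_force": force on a finger pad.
Only numpy, scipy, OpenCV 4.12 (cv2) and the standard library are available. Lean on these libraries where they do the work, as an engineer would, in place of code of your own. Each camera call takes 0.05 s, during which the arm holds its last target. There are 200 camera calls.

## Working session

There is one attempt and no reset: what is moved stays moved. The work goes in short steps, Python scripts to look and compute and a tool call to move; the robot and the scene stay as the last step left them, time stands still between calls to the robot, and variables do not carry over. Pictures are saved under pics/ and viewed, at most 13 in all, crops included, and the job is handed in when it is done.

Besides the shell and the picture viewer there is one more tool, called after "Request:" as a command line: name --argument value ..., lists and objects as JSON in quotes. carry_out: Moves the arm, as the interface text tells. Its arguments: {"type":"object","properties":{"moves":{"type":"array","items":{"type":"object","properties":{"tx":{"type":"number"},"ty":{"type":"number"},"tz":{"type":"number"},"wx":{"type":"number"},"wy":{"type":"number"},"wz":{"type":"number"},"claw":{"type":"number"}}}},"newtons":{"type":"number"}},"required":["moves"]}

```bash
mkdir -p pics; cat > h.py <<'E'
import numpy as np, cv2
from workcell import env, read_camera
def world(c):
    z=c["z_map"].astype(float); v,u=np.mgrid[:400,:640]
    P=np.stack([(u-c["cx"])*z/c["fx"],(v-c["cy"])*z/c["fy"],z,np.ones_like(z)],-1)
    W=P@np.linalg.inv(c["camera_from_world"]).T
    W[z==0]=np.nan
    return W[...,:3]
def proj(c,p):
    q=c["camera_from_world"]@np.r_[p,1]; return c["fx"]*q[0]/q[2]+c["cx"],c["fy"]*q[1]/q[2]+c["cy"]
E
python3 - <<'E'
from h import *
ims=[]
for n in("top","scene"):
    c=read_camera(n); cv2.imwrite(f"pics/{n}0.png",c["image"]); np.savez(f"{n}0.npz",**c)
    print(n,np.linalg.inv(c["camera_from_world"]).round(3),c["fx"])
print(env.get_state(), env.hold_point_z)
E
```

```text
top [[-2.600e-02 -9.980e-01  6.500e-02  4.310e-01]
 [-1.000e+00  2.600e-02 -2.000e-03  5.000e-02]
 [ 1.000e-03 -6.500e-02 -9.980e-01  1.168e+00]
 [ 0.000e+00  0.000e+00  0.000e+00  1.000e+00]] 445.06601376645125
scene [[ 0.883 -0.364  0.296  0.139]
 [-0.469 -0.665  0.581 -0.649]
 [-0.015 -0.652 -0.758  1.045]
 [ 0.     0.     0.     1.   ]] 489.1184518698388
{'clock': 0.1, 'joint_pos': array([ 1.11837724e+00,  3.13934248e-01,  4.51023629e-02,  1.30360396e+00,
       -1.25931032e-05,  1.43117408e+00]), 'qvel': array([0.00026543, 0.00040672, 0.00297158, 0.00031736, 0.00033805,
       0.00030819]), 'tau': array([ 2.22480288e-03, -4.81723881e+01,  2.99243242e+01,  1.26881845e-02,
       -1.15891380e-04, -1.18464396e-06]), 'tcp_pos': array([0.17676476, 0.54667999, 0.23049695]), 'orientation': array([-2.33114962e-04,  1.55761548e-01,  9.87794345e-01, -7.85942276e-04]), 'wrist_force': array([-0.18965762,  0.43492101, -1.1811575 ]), 'ft_torque': array([-0.02749853, -0.03666287, -0.01756129]), 'grip_force': 0.0, 'finger_gap': 0.0852733600387971} 0.0187
```

View pics/top0.png

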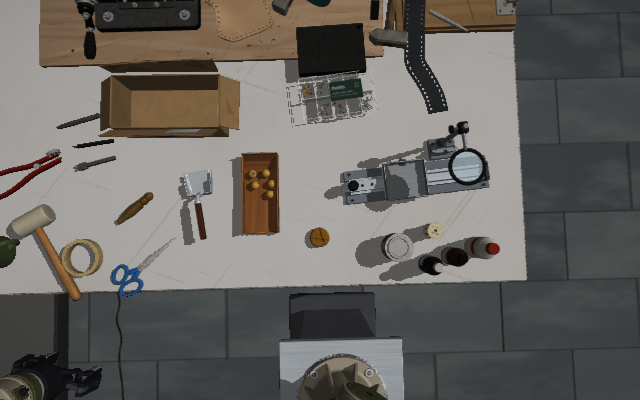

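View pics/scene0.png

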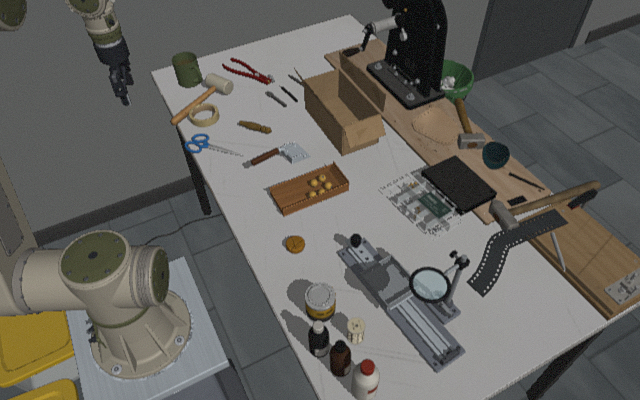

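The top view shows the scoop with its blade at (198,183) and handle at (200,220). The tray is at (260,193) with the beads near (262,183), the pan at (405,178), the knob at (353,186) and the lens at (467,167). Next I measure them.

```bash
cat > m.py <<'E'
from h import *
c=dict(np.load("top0.npz")); W=world(c); im=c["image"]; hsv=cv2.cvtColor(im,cv2.COLOR_BGR2HSV)
def box(m,name):
    p=W[m]; p=p[np.isfinite(p).all(1)]
    r=cv2.minAreaRect((p[:,:2]*1000).astype(np.float32))
    print(name,len(p),"c",np.round(r[0],1),"size",np.round(r[1],1),"ang",round(r[2],1),"z",np.percentile(p[:,2]*1000,[5,50,95]).round(1), "mean",(p[:,:2].mean(0)*1000).round(1))
    return p
v,u=np.mgrid[:400,:640]
R=lambda a,b,cc,d:(u>=a)&(u<=b)&(v>=cc)&(v<=d)
Z=W[...,2]
print("bench z",np.nanmedian(Z[R(290,340,150,220)])) 
sc=R(175,220,160,245)
p=box(sc&(Z>.035),"handle>35mm")
p=box(sc&(Z>.006)&(u<216),"scoop all"); 
blade=box(sc&(v<200)&(Z>.004),"blade")
t=R(232,288,145,242)
box(t&(Z>.012),"tray>12"); box(t&(Z>.003),"tray")
box(R(335,370,175,200)&(Z>.06),"knob top")
pn=R(375,430,150,205)
box(pn&(Z>.044)&(Z<.056),"pan rim"); box(pn&(Z>.028)&(Z<.034),"pan floor")
box(R(440,495,140,192)&(Z>.165)&(Z<.19),"lens")
bd=R(335,495,150,210); box(bd&(Z>.006)&(Z<.06),"bed")
box(R(300,335,222,252)&(Z>.01),"wax");box(R(380,420,228,264)&(Z>.03),"tin");box(R(422,447,218,242)&(Z>.03),"spool")
b=R(246,276,160,205)&(hsv[...,1]>90)&(hsv[...,2]>150)
n,l,s,ce=cv2.connectedComponentsWithStats(b.astype(np.uint8))
for i in range(1,n):
    if s[i,4]>8:
        q=W[l==i]; print("bead",ce[i].round(1),s[i],(np.nanmean(q,0)*1000).round(1),np.nanmax(q[:,2]))
E
python3 m.py; python3 - <<'E'
import cv2
a=cv2.imread('pics/top0.png')
x=cv2.resize(a[145:245,175:290],None,fx=5,fy=5,interpolation=cv2.INTER_CUBIC);cv2.imwrite('pics/crop1.png',x)
E
```

```text
bench z -0.00014030302917855675
handle>35mm 284 c [476.8 344.8] size [114.9  15.4] ang 8.5 z [46.4 56.3 60.7] mean [473.9 342.7]
scoop all 422 c [516.  356.5] size [194.5  72.6] ang 3.7 z [ 7.3 53.4 60.4] mean [500.4 346.8]
blade 245 c [571.  359.4] size [115.6 101.4] ang 89.2 z [ 4.1 10.2 48.2] mean [557.  356.3]
tray>12 999 c [535. 195.] size [ 92.3 206.9] ang 89.6 z [13.2 24.6 35.9] mean [568.5 194.9]
tray 2723 c [535.5 197.2] size [147.4 256.5] ang 89.2 z [ 3.3  7.2 32.4] mean [539.3 196.3]
knob top 85 c [545.6 -42.7] size [24.5 24.3] ang 9.7 z [61.  65.  68.3] mean [544.6 -42.6]
pan rim 226 c [ 557.9 -176.8] size [ 96.4 106.7] ang 5.5 z [44.9 49.4 53.1] mean [ 557.3 -178. ]
pan floor 1151 c [ 562.7 -164. ] size [108.  128.7] ang 5.4 z [28.5 31.2 33.5] mean [ 558.4 -175.2]
lens 1148 c [ 569.7 -289.2] size [84.2 88. ] ang 54.1 z [176.7 180.  184.6] mean [ 569.5 -287.9]
bed 4226 c [ 559.9 -215.4] size [401.4 157.8] ang 87.8 z [ 8.7 25.7 46.5] mean [ 559.2 -184. ]
wax 295 c [416.7  45.7] size [46.6 46.5] ang 88.3 z [13.4 17.2 21.5] mean [416.8  45.8]
tin 695 c [ 385.3 -164.9] size [101.6  70. ] ang 80.0 z [54.  70.6 74.8] mean [ 388.4 -146.9]
spool 230 c [ 427.  -244.3] size [39.4 40.6] ang 39.5 z [38.1 53.9 58. ] mean [ 427.1 -243.2]
bead [253.5 172.5] [251 170   5   6  11] [587.8 211.1  22.3] 0.028378743472920798
bead [266.6 172.1] [265 170   5   5  19] [587.7 176.7  24.7] 0.030468500740123083
bead [272.  182.8] [271 181   3   5  12] [559.5 163.3  24.8] 0.028602025369474537
bead [255.9 184.3] [254 182   5   5  19] [556.6 205.1  23.7] 0.027341768997862115
bead [270.7 193. ] [269 191   4   5  18] [533.1 167.3  24.8] 0.027983546984662544
```

View pics/crop1.png

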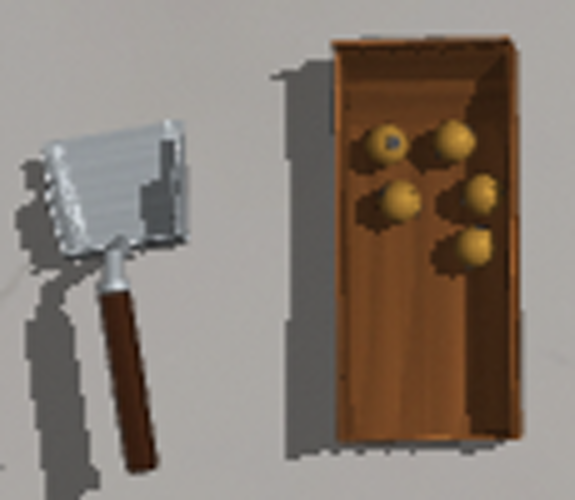

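The crop shows the scoop with its mouth up and tilted left, and its handle tail at crop (142,470). The five beads sit at crop (388,146), (455,141), (402,200), (483,193) and (476,245). Now I refine the handle pose and the bead positions.

```bash
cat >> h.py <<'E'
def ray(c,u,v,z):
    T=np.linalg.inv(c["camera_from_world"]); d=T[:3,:3]@[(u-c["cx"])/c["fx"],(v-c["cy"])/c["fy"],1]; o=T[:3,3]
    return o+d*(z-o[2])/d[2]
E
python3 - <<'E'
from h import *
c=dict(np.load("top0.npz"));W=world(c);hsv=cv2.cvtColor(c["image"],cv2.COLOR_BGR2HSV)
for p in [(388,146),(455,141),(402,200),(483,193),(476,245)]:
    print("bead",(ray(c,p[0]/5+174.6,p[1]/5+144.6,.018)*1000).round(1))
v,u=np.mgrid[:400,:640]
m=(u>190)&(u<212)&(v>195)&(v<245)&(hsv[...,1]>120)&(W[...,2]>.035)
px=np.argwhere(m)[:,::-1].astype(np.float32)
pw=np.array([ray(c,a,b,.056)[:2]*1000 for a,b in px],np.float32)
r=cv2.minAreaRect(pw);print("handle",len(px),r,np.nanmedian(W[m][:,2]))
f=cv2.fitLine(pw,cv2.DIST_L2,0,.01,.01).ravel();print(f,np.degrees(np.arctan2(f[1],f[0])))
# scene camera check
c=dict(np.load("scene0.npz"));W=world(c);hsv=cv2.cvtColor(c["image"],cv2.COLOR_BGR2HSV)
v,u=np.mgrid[:400,:640]
m=(u>238)&(u<285)&(v>142)&(v<172)&(hsv[...,1]>110)&(W[...,2]>.035)
r=cv2.minAreaRect((W[m][:,:2]*1000).astype(np.float32));print("scene handle",m.sum(),r)
m=(u>340)&(u<370)&(v>228)&(v<250)&(W[...,2]>.061)&(W[...,2]<.07)
print("scene knob",cv2.minAreaRect((W[m][:,:2]*1000).astype(np.float32)))
m=(u>260)&(u<355)&(v>160)&(v<218)&(W[...,2]>.012)&(W[...,2]<.045)
print("scene tray",cv2.minAreaRect((W[m][:,:2]*1000).astype(np.float32)))
E
```

```text
bead [585. 215.  18.]
bead [586.7 180.2  18. ]
bead [556.6 208.2  18. ]
bead [559.1 166.1  18. ]
bead [532.2 170.3  18. ]
handle 191 ((464.7274169921875, 340.66217041015625), (87.63313293457031, 13.435911178588867), 8.249611854553223) 0.05722946879058122
[9.8866570e-01 1.5013365e-01 4.6458340e+02 3.4062985e+02] 8.634672
scene handle 135 ((460.7386169433594, 343.3650207519531), (87.569580078125, 15.137031555175781), 9.435985565185547)
scene knob ((539.7099609375, -42.516483306884766), (22.481948852539062, 24.26364517211914), 28.431184768676758)
scene tray ((530.9083251953125, 236.9088134765625), (207.72674560546875, 177.91177368164062), 0.20217038691043854)
```

Request:
carry_out --moves '[{"tx": 5.1, "ty": -3.4, "wz": 0.155}, {"tx": 5.1, "ty": -3.4, "wz": 0.155}, {"tx": 5.1, "ty": -3.4, "wz": 0.153}, {"tx": 5.1, "ty": -3.4, "tz": -2}, {"tx": 5.1, "ty": -3.4, "tz": -3}, {"tx": 5.2, "ty": -3.3, "tz": -4}, {}, {}]'

```text
invalid input at $.moves[0]: expected keys tx, ty, tz, wx, wy, wz, claw
```

```bash
cat >> h.py <<'E'
from scipy.spatial.transform import Rotation as Ro
def st():
    s=env.get_state(); q=s["orientation"]; R=Ro.from_quat([*q[1:],q[0]]).as_matrix()
    print("t",round(s["clock"],2),"tcp",(s["tcp_pos"]*1000).round(1),"hold",((s["tcp_pos"]-R[:,2]*.0187)*1000).round(1),"yaw_y",np.degrees(np.arctan2(R[1,1],R[0,1])).round(2),"approach",R[:,2].round(3),"F",s["wrist_force"].round(1),"M",s["ft_torque"].round(2),"gap",round(s["finger_gap"]*1000,1),"grip",round(s["grip_force"],1),"j",s["joint_pos"].round(2))
    return s,R
E
python3 -c "
from h import *
st()"
```

```text
t 0.1 tcp [176.8 546.7 230.5] hold [176.8 546.7 249.2] yaw_y 72.08 approach [-0.001 -0.001 -1.   ] F [-0.2  0.4 -1.2] M [-0.03 -0.04 -0.02] gap 85.3 grip 0.0 j [ 1.12  0.31  0.05  1.3  -0.    1.43]
```

Request:
carry_out --moves '[{"tx": 5.1, "ty": -3.4, "tz": 0, "wx": 0, "wy": 0, "wz": 0.155, "claw": -1}, {"tx": 5.1, "ty": -3.4, "tz": 0, "wx": 0, "wy": 0, "wz": 0.155, "claw": -1}, {"tx": 5.1, "ty": -3.4, "tz": 0, "wx": 0, "wy": 0, "wz": 0.153, "claw": -1}, {"tx": 5.1, "ty": -3.4, "tz": -2, "wx": 0, "wy": 0, "wz": 0, "claw": -1}, {"tx": 5.1, "ty": -3.4, "tz": -3, "wx": 0, "wy": 0, "wz": 0, "claw": -1}, {"tx": 5.2, "ty": -3.3, "tz": -4, "wx": 0, "wy": 0, "wz": 0, "claw": -1}, {"tx": 0, "ty": 0, "tz": 0, "wx": 0, "wy": 0, "wz": 0, "claw": -1}]'

```text
clock: 0.98
tcp_pos: [0.4714, 0.3495, 0.1466]
orientation: [-0.003, -0.072, 0.997, -0.001]
wrist_force: [-1.1, 0.2, 0.5]
finger_gap: 0.0855
grip_force: 0.0
```

```bash
python3 -c "
from h import *
st()"
```

```text
t 0.97 tcp [471.4 349.5 146.6] hold [471.5 349.6 165.3] yaw_y 98.29 approach [-0.005 -0.003 -1.   ] F [-1.1  0.2  0.5] M [0.03 0.02 0.01] gap 85.5 grip 0.0 j [ 0.5   0.38 -0.07  1.13 -0.    0.36]
```

Request:
carry_out --moves '[{"tx": 0, "ty": 0, "tz": -4, "wx": 0, "wy": 0, "wz": 0.005, "claw": -1}, {"tx": 0, "ty": 0, "tz": 0, "wx": 0, "wy": 0, "wz": 0, "claw": -1}]'

```text
clock: 1.23
tcp_pos: [0.4675, 0.352, 0.108]
orientation: [-0.003, -0.078, 0.997, -0.001]
wrist_force: [-0.0, -0.6, 0.1]
finger_gap: 0.0853
grip_force: 0.0
```

Request:
carry_out --moves '[{"tx": 0.9, "ty": -0.4, "tz": -2, "wx": 0, "wy": 0, "wz": 0, "claw": -1}, {"tx": 0.9, "ty": -0.4, "tz": -2, "wx": 0, "wy": 0, "wz": 0, "claw": -1}, {"tx": 0, "ty": 0, "tz": 0, "wx": 0, "wy": 0, "wz": 0, "claw": -1}]'

```text
clock: 1.6
tcp_pos: [0.4877, 0.3451, 0.0706]
orientation: [-0.001, -0.078, 0.997, -0.0]
wrist_force: [-0.4, -0.6, 1.0]
finger_gap: 0.0853
grip_force: 0.0
```

```bash
python3 -c "
from h import *
st()
c=read_camera('scene')
x=cv2.resize(c['image'][60:220,180:400],None,fx=3.4,fy=3.4,interpolation=cv2.INTER_CUBIC);cv2.imwrite('pics/s1.png',x)"
```

```text
t 1.6 tcp [487.7 345.1  70.6] hold [487.7 345.2  89.3] yaw_y 98.91 approach [-0.001 -0.    -1.   ] F [-0.4 -0.6  1. ] M [ 0.01  0.01 -0.03] gap 85.3 grip 0.0 j [ 0.48  0.45 -0.16  0.96  0.    0.33]
```

View pics/s1.png

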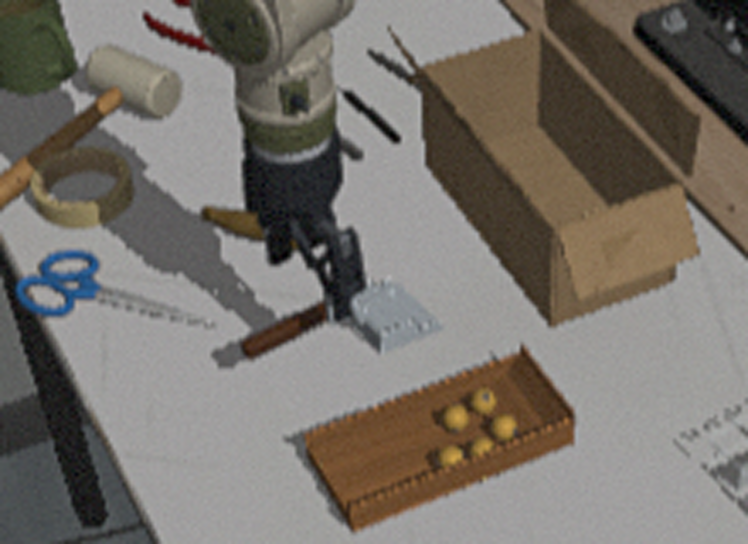

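The picture shows the fingers straddling the front half of the handle at about (320,310). I lower 4 cm and close.

Request:
carry_out --moves '[{"tx": -0.1, "ty": -0.1, "tz": -2, "wx": 0, "wy": 0, "wz": 0, "claw": -1}, {"tx": -0.1, "ty": 0, "tz": -1.9, "wx": 0, "wy": 0, "wz": 0, "claw": -1}, {"tx": 0, "ty": 0, "tz": 0, "wx": 0, "wy": 0, "wz": 0, "claw": -1}, {"tx": 0, "ty": 0, "tz": 0, "wx": 0, "wy": 0, "wz": 0, "claw": 1}, {"tx": 0, "ty": 0, "tz": 0, "wx": 0, "wy": 0, "wz": 0, "claw": 1}, {"tx": 0, "ty": 0, "tz": 0, "wx": 0, "wy": 0, "wz": 0, "claw": 1}, {"tx": 0, "ty": 0, "tz": 0, "wx": 0, "wy": 0, "wz": 0, "claw": 1}, {"tx": 0, "ty": 0, "tz": 0, "wx": 0, "wy": 0, "wz": 0, "claw": 1}]' --newtons 100

```text
clock: 2.65
tcp_pos: [0.4867, 0.344, 0.0319]
orientation: [0.0, -0.077, 0.997, 0.0]
wrist_force: [-0.4, -0.7, 3.4]
finger_gap: 0.0124
grip_force: 97.1
```

```bash
python3 -c "
from h import *
st()"
```

```text
t 2.65 tcp [486.7 344.   31.9] hold [486.7 344.   50.6] yaw_y 98.88 approach [ 0.001  0.    -1.   ] F [-0.4 -0.7  3.4] M [-0.04  0.03 -0.01] gap 12.4 grip 97.1 j [ 0.48  0.48 -0.21  0.87 -0.    0.33]
```

Request:
carry_out --moves '[{"tx": 0, "ty": 0, "tz": 2, "wx": 0, "wy": 0, "wz": 0, "claw": 1}, {"tx": 0, "ty": 0, "tz": 2.5, "wx": 0, "wy": 0, "wz": 0, "claw": 1}, {"tx": -1, "ty": -1.5, "tz": 2.5, "wx": 0, "wy": 0, "wz": -0.03, "claw": 1}, {"tx": -2, "ty": -3.5, "tz": 0, "wx": 0, "wy": 0, "wz": -0.04, "claw": 1}, {"tx": -2, "ty": -3.5, "tz": 0, "wx": 0, "wy": 0, "wz": -0.04, "claw": 1}, {"tx": -2, "ty": -3.5, "tz": 0, "wx": 0, "wy": 0, "wz": -0.03, "claw": 1}, {"tx": -2, "ty": -3, "tz": 0, "wx": 0, "wy": 0, "wz": -0.015, "claw": 1}, {"tx": 0, "ty": 0, "tz": 0, "wx": 0, "wy": 0, "wz": 0, "claw": 1}]'

```text
clock: 3.65
tcp_pos: [0.3937, 0.1921, 0.1008]
orientation: [-0.002, 0.001, 1.0, -0.0]
wrist_force: [0.6, -0.4, -1.6]
finger_gap: 0.0126
grip_force: 97.6
```

```bash
python3 -c "
from h import *
st()
c=read_camera('top');np.savez('top1.npz',**c);st()
x=cv2.resize(c['image'][130:250,190:310],None,fx=5,fy=5,interpolation=cv2.INTER_CUBIC);cv2.imwrite('pics/t1.png',x)"
```

```text
t 3.65 tcp [393.7 192.1 100.8] hold [393.8 192.2 119.5] yaw_y 89.89 approach [-0.003 -0.001 -1.   ] F [ 0.6 -0.4 -1.6] M [0.03 0.09 0.01] gap 12.6 grip 97.6 j [ 0.27  0.14 -0.51  0.92 -0.    0.27]
t 3.7 tcp [395.5 193.2 101.2] hold [395.5 193.2 119.9] yaw_y 89.93 approach [-0.001  0.    -1.   ] F [-0.5  0.4 -1.8] M [0.04 0.09 0.03] gap 12.4 grip 97.6 j [ 0.27  0.14 -0.51  0.92  0.    0.27]
```

View pics/t1.png

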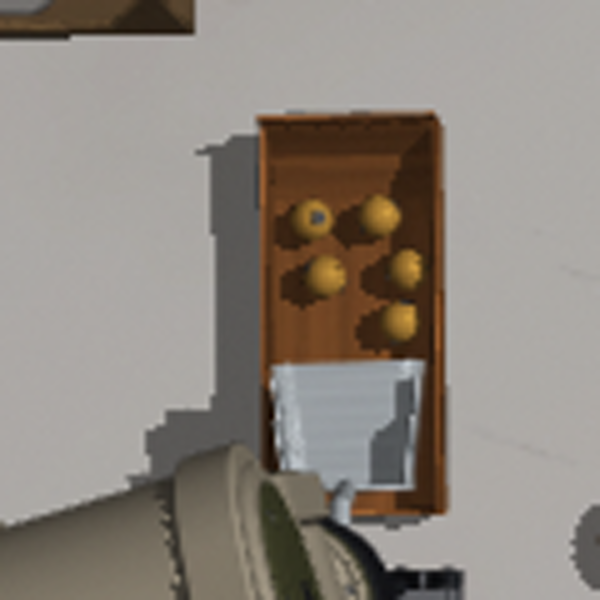

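The scoop hangs above the near half of the tray, lip corners at crop (270,365) and (424,360), roughly square to the tray. Now I check the lip's position.

```bash
python3 -c "
from h import *
c=dict(np.load('top1.npz'));W=world(c)
f=lambda a,b,z:(ray(c,190+a/5-.4,130+b/5-.4,z)*1000).round(1)
print('lipcorners',f(270,365,.081),f(424,360,.081),'back',f(280,470,.09),f(412,490,.09))
print('tray far',f(262,120,.036),f(440,118,.036))
print('tray sides',f(262,260,.032),f(442,260,.032))
for p in((258,188),(263,212),(272,206)): 
  print(p,W[p[1],p[0]].round(3))
v,u=np.mgrid[:400,:640];m=(u>240)&(u<280)&(v>198)&(v<232)&(W[...,2]>.06)&(W[...,2]<.1)
q=W[m]*1000;print(len(q),q.min(0),q.max(0));b=q[(q[:,2]<78)];A=np.c_[b[:,:2],np.ones(len(b))];print('blade plane',np.linalg.lstsq(A,b[:,2],rcond=None)[0])
"
```

```text
lipcorners [506.2 228.1  81. ] [506.7 152.8  81. ] back [454.5 222.6  90. ] [443.2 158.9  90. ]
tray far [635.4 237.7  36. ] [634.1 146.4  36. ]
tray sides [563.6 239.5  32. ] [561.3 147.2  32. ]
(258, 188) [0.549 0.202 0.008]
(263, 212) [0.482 0.182 0.071]
(272, 206) [0.497 0.16  0.072]
703 [442.90081319 154.46043926  63.88363743] [507.9546358  229.2715076   99.67246171]
blade plane [-1.43335775e-02 -1.11855820e-02  7.88020012e+01]
```

Request:
carry_out --moves '[{"tx": 0, "ty": 0.15, "tz": -2, "wx": 0, "wy": 0, "wz": 0, "claw": 1}, {"tx": 0, "ty": 0, "tz": -2, "wx": 0, "wy": 0, "wz": 0, "claw": 1}, {"tx": 0, "ty": 0, "tz": -1.5, "wx": 0, "wy": 0, "wz": 0, "claw": 1}, {"tx": 0, "ty": 0, "tz": -0.5, "wx": 0, "wy": 0, "wz": 0, "claw": 1}, {"tx": 0, "ty": 0, "tz": -0.2, "wx": 0, "wy": 0, "wz": 0, "claw": 1}, {"tx": 0, "ty": 0, "tz": 0, "wx": 0, "wy": 0, "wz": 0, "claw": 1}]'

```text
clock: 4.45
tcp_pos: [0.3969, 0.1958, 0.0398]
orientation: [0.0, -0.0, 1.0, 0.0]
wrist_force: [-0.5, 0.8, -1.4]
finger_gap: 0.0125
grip_force: 97.6
```

```bash
python3 -c "
from h import *
st()"
```

```text
t 4.45 tcp [396.9 195.8  39.8] hold [396.9 195.7  58.5] yaw_y 90.03 approach [ 0.001  0.    -1.   ] F [-0.5  0.8 -1.4] M [ 0.01  0.1  -0.01] gap 12.5 grip 97.6 j [ 0.28  0.22 -0.59  0.76  0.    0.28]
```

Request:
carry_out --moves '[{"tx": 0, "ty": 0, "tz": -0.15, "wx": 0, "wy": 0, "wz": 0, "claw": 1}, {"tx": 0.6, "ty": -0.05, "tz": 0, "wx": 0, "wy": 0, "wz": 0, "claw": 1}, {"tx": 1, "ty": -0.05, "tz": 0, "wx": 0, "wy": 0, "wz": 0, "claw": 1}, {"tx": 1, "ty": 0, "tz": 0, "wx": 0, "wy": 0, "wz": 0, "claw": 1}, {"tx": 1, "ty": 0, "tz": 0, "wx": 0, "wy": 0, "wz": 0, "claw": 1}, {"tx": 1, "ty": 0, "tz": 0, "wx": 0, "wy": 0, "wz": 0, "claw": 1}, {"tx": 1, "ty": 0, "tz": 0, "wx": 0, "wy": 0, "wz": 0, "claw": 1}]'

```text
clock: 5.32
tcp_pos: [0.453, 0.1944, 0.0378]
orientation: [-0.0, -0.0, 1.0, 0.0]
wrist_force: [-0.7, 1.1, -1.7]
finger_gap: 0.012
grip_force: 97.5
```

```bash
cat > look.py <<'E'
from h import *
import sys
s,R=st(); c=read_camera('top'); np.savez(sys.argv[1]+'.npz',**c)
u0,v0,u1,v1=map(int,sys.argv[2:6])
x=cv2.resize(c['image'][v0:v1,u0:u1],None,fx=5,fy=5,interpolation=cv2.INTER_CUBIC);cv2.imwrite(f'pics/{sys.argv[1]}.png',x)
W=world(c);hsv=cv2.cvtColor(c['image'],cv2.COLOR_BGR2HSV)
b=((hsv[...,1]>90)&(hsv[...,2]>150)&(hsv[...,0]>12)).astype(np.uint8); n,l,a,ce=cv2.connectedComponentsWithStats(b)
for i in range(1,n):
    if a[i,4]>5 and u0<ce[i][0]<u1 and v0<ce[i][1]<v1:
        print('bead',ce[i].round(1),a[i,4],(np.nanmedian(W[l==i],0)*1000).round(0))
E
python3 look.py t2 200 130 320 250
```

```text
t 5.33 tcp [453.  194.4  37.8] hold [453.  194.4  56.5] yaw_y 90.0 approach [-0.  0. -1.] F [-0.7  1.1 -1.7] M [-0.01  0.13 -0.  ] gap 12.0 grip 97.5 j [ 0.24  0.31 -0.47  0.79  0.    0.24]
bead [242.  167.5] 6 [600. 239.  32.]
bead [265.6 169.4] 20 [594. 179.  24.]
bead [252.9 171.2] 17 [591. 212.  23.]
bead [272.6 174. ] 8 [582. 160.  26.]
bead [256.1 178.1] 22 [573. 204.  24.]
bead [265.9 177.9] 22 [572. 179.  25.]
```

Request:
carry_out --moves '[{"tx": 0.7, "ty": 0, "tz": -0.05, "wx": 0, "wy": 0, "wz": 0, "claw": 1}, {"tx": 0.7, "ty": 0, "tz": 0, "wx": 0, "wy": 0, "wz": 0, "claw": 1}, {"tx": 0.7, "ty": 0, "tz": 0, "wx": 0, "wy": 0, "wz": 0, "claw": 1}, {"tx": 0.7, "ty": 0, "tz": 0, "wx": 0, "wy": 0, "wz": 0, "claw": 1}]'

```text
clock: 5.88
tcp_pos: [0.4804, 0.1944, 0.0374]
orientation: [-0.0, -0.0, 1.0, 0.0]
wrist_force: [-2.5, -0.3, 0.1]
finger_gap: 0.0119
grip_force: 97.7
```

```bash
python3 look.py t3 200 130 320 250
```

```text
t 5.88 tcp [480.4 194.4  37.4] hold [480.4 194.4  56.1] yaw_y 90.02 approach [-0.001  0.    -1.   ] F [-2.5 -0.3  0.1] M [-0.    0.41  0.  ] gap 11.9 grip 97.7 j [ 0.23  0.35 -0.41  0.81  0.    0.23]
bead [265.2 166.4] 21 [603. 180.  26.]
bead [272.9 167.4] 12 [599. 160.  28.]
bead [249.1 168.5] 21 [599. 222.  25.]
bead [257. 169.] 21 [596. 201.  26.]
bead [265.4 176.2] 20 [577. 180.  26.]
```

View pics/t3.png

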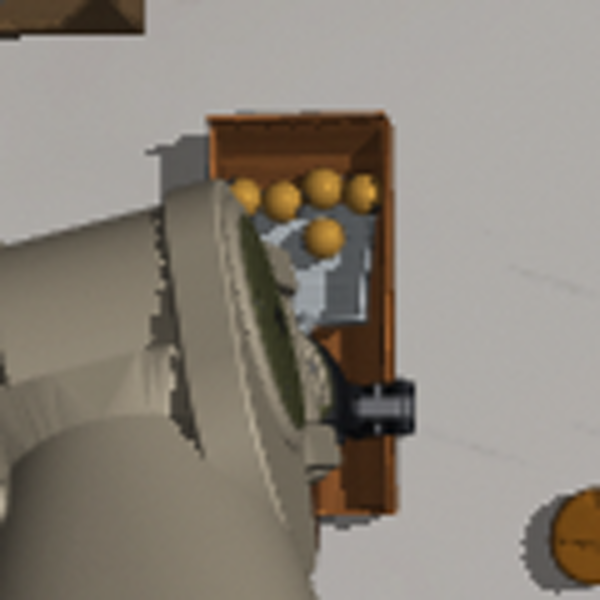

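Picture: one bead is on the blade and four are lined up at the lip on the slope, near crop y 190. I'll push on up the slope while pitching the mouth up.

Request:
carry_out --moves '[{"tx": 0.6, "ty": 0, "tz": 0, "wx": 0, "wy": 0, "wz": 0, "claw": 1}, {"tx": 0.6, "ty": 0, "tz": 0, "wx": 0, "wy": -0.02, "wz": 0, "claw": 1}, {"tx": 0.6, "ty": 0, "tz": 0, "wx": 0, "wy": -0.025, "wz": 0, "claw": 1}, {"tx": 0.6, "ty": 0, "tz": 0, "wx": 0, "wy": -0.03, "wz": 0, "claw": 1}, {"tx": 0.3, "ty": 0, "tz": 0, "wx": 0, "wy": -0.03, "wz": 0, "claw": 1}, {"tx": 0, "ty": 0, "tz": 0, "wx": 0, "wy": -0.03, "wz": 0, "claw": 1}]'

```text
clock: 6.68
tcp_pos: [0.5043, 0.1941, 0.0359]
orientation: [0.065, -0.0, 0.998, -0.0]
wrist_force: [-2.1, -0.8, -3.2]
finger_gap: 0.0123
grip_force: 97.4
```

```bash
python3 look.py t4 200 130 320 250
```

```text
t 6.67 tcp [504.3 194.1  35.9] hold [501.9 194.1  54.5] yaw_y 90.03 approach [ 0.13  -0.001 -0.992] F [-2.1 -0.8 -3.2] M [ 0.06  0.74 -0.01] gap 12.3 grip 97.4 j [ 0.24  0.3  -0.5   0.64 -0.03  0.23]
bead [252.2 162. ] 20 [613. 212.  36.]
bead [261.3 162.4] 17 [611. 187.  37.]
bead [242. 166.] 9 [604. 239.  33.]
bead [269.5 165.4] 22 [603. 167.  37.]
bead [256.8 177.2] 19 [574. 201.  33.]
bead [265.3 177.8] 16 [571. 180.  34.]
```

Request:
carry_out --moves '[{"tx": 0.2, "ty": 0, "tz": 0, "wx": 0, "wy": -0.03, "wz": 0, "claw": 1}, {"tx": 0.2, "ty": 0, "tz": 0, "wx": 0, "wy": -0.04, "wz": 0, "claw": 1}, {"tx": 0, "ty": 0, "tz": 0, "wx": 0, "wy": -0.04, "wz": 0, "claw": 1}, {"tx": 0, "ty": 0, "tz": 0.1, "wx": 0, "wy": -0.03, "wz": 0, "claw": 1}, {"tx": 0, "ty": 0, "tz": 0.1, "wx": 0, "wy": 0, "wz": 0, "claw": 1}, {"tx": 0, "ty": 0, "tz": 0, "wx": 0, "wy": 0, "wz": 0, "claw": 1}]'

```text
clock: 7.48
tcp_pos: [0.512, 0.1945, 0.0397]
orientation: [0.137, -0.0, 0.991, 0.0]
wrist_force: [0.5, 0.1, -3.6]
finger_gap: 0.0122
grip_force: 97.3
```

```bash
python3 look.py t5 200 130 320 250
```

```text
t 7.47 tcp [512.  194.5  39.7] hold [506.9 194.5  57.7] yaw_y 90.01 approach [ 0.272  0.    -0.962] F [ 0.5  0.1 -3.6] M [-0.03  0.63 -0.01] gap 12.2 grip 97.3 j [ 0.25  0.23 -0.63  0.45 -0.07  0.24]
bead [251.4 162.4] 21 [610. 212.  53.]
bead [260.  161.8] 21 [610. 190.  54.]
bead [269.  167.3] 12 [596. 168.  50.]
bead [255.4 174.8] 14 [577. 204.  46.]
bead [264.3 174.4] 20 [580. 181.  46.]
```

View pics/t5.png

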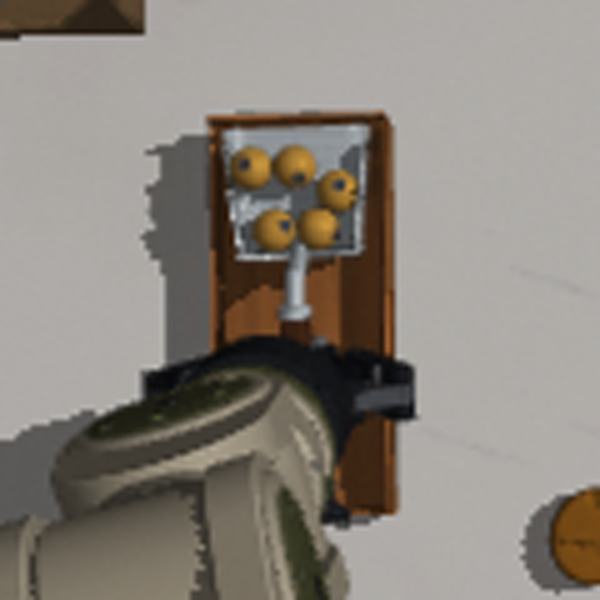

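All five beads are in the scoop, between crop (250,165) and (320,230), with the mouth up. I lift and carry to the pan.

Request:
carry_out --moves '[{"tx": 0, "ty": 0, "tz": 0.7, "wx": 0, "wy": 0, "wz": 0, "claw": 1}, {"tx": -0.3, "ty": 0, "tz": 1.5, "wx": 0, "wy": 0, "wz": 0, "claw": 1}, {"tx": -0.3, "ty": 0, "tz": 2, "wx": 0, "wy": 0, "wz": 0, "claw": 1}, {"tx": -0.3, "ty": -0.5, "tz": 2, "wx": 0, "wy": 0, "wz": 0, "claw": 1}, {"tx": -0.3, "ty": -1, "tz": 2, "wx": 0, "wy": 0, "wz": 0, "claw": 1}, {"tx": -0.4, "ty": -1.5, "tz": 1.3, "wx": 0, "wy": 0, "wz": 0, "claw": 1}, {"tx": -0.4, "ty": -2, "tz": 0.5, "wx": 0, "wy": 0, "wz": 0, "claw": 1}, {"tx": -0.4, "ty": -2.5, "tz": 0, "wx": 0, "wy": 0, "wz": 0, "claw": 1}]'

```text
clock: 8.52
tcp_pos: [0.4875, 0.1186, 0.1402]
orientation: [0.138, -0.0, 0.99, -0.0]
wrist_force: [0.5, 0.4, -3.5]
finger_gap: 0.0124
grip_force: 97.4
```

Request:
carry_out --moves '[{"tx": -0.5, "ty": -2.5, "tz": 0, "wx": 0, "wy": 0, "wz": 0, "claw": 1}, {"tx": -0.5, "ty": -2.5, "tz": 0, "wx": 0, "wy": 0, "wz": 0, "claw": 1}, {"tx": -0.5, "ty": -2.5, "tz": 0, "wx": 0, "wy": 0, "wz": 0, "claw": 1}, {"tx": -0.5, "ty": -2.5, "tz": 0, "wx": 0, "wy": 0, "wz": 0, "claw": 1}, {"tx": -0.5, "ty": -2.5, "tz": 0, "wx": 0, "wy": 0, "wz": 0, "claw": 1}, {"tx": -0.5, "ty": -2.5, "tz": 0, "wx": 0, "wy": 0, "wz": 0, "claw": 1}, {"tx": -0.5, "ty": -2.5, "tz": 0, "wx": 0, "wy": 0, "wz": 0, "claw": 1}, {"tx": -0.4, "ty": -2.5, "tz": 0, "wx": 0, "wy": 0, "wz": 0, "claw": 1}]'

```text
clock: 9.52
tcp_pos: [0.4476, -0.0819, 0.1395]
orientation: [0.137, 0.0, 0.991, -0.0]
wrist_force: [0.5, 0.4, -3.0]
finger_gap: 0.0121
grip_force: 97.4
```

Request:
carry_out --moves '[{"tx": -0.3, "ty": -2.5, "tz": 0, "wx": 0, "wy": 0, "wz": 0, "claw": 1}, {"tx": -0.3, "ty": -2.5, "tz": 0, "wx": 0, "wy": 0, "wz": 0, "claw": 1}, {"tx": -0.2, "ty": -2, "tz": 0, "wx": 0, "wy": 0, "wz": 0, "claw": 1}, {"tx": 0, "ty": -1.5, "tz": 0, "wx": 0, "wy": 0, "wz": 0, "claw": 1}, {"tx": 0, "ty": -1, "tz": 0, "wx": 0, "wy": 0, "wz": 0, "claw": 1}, {"tx": 0, "ty": 0, "tz": 0, "wx": 0, "wy": 0, "wz": 0, "claw": 1}]'

```text
clock: 10.28
tcp_pos: [0.4404, -0.1761, 0.1394]
orientation: [0.137, 0.0, 0.991, -0.0]
wrist_force: [0.1, 0.8, -3.0]
finger_gap: 0.0122
grip_force: 97.3
```

```bash
python3 look.py t6 340 110 480 230
```

```text
t 10.28 tcp [ 440.4 -176.1  139.4] hold [ 435.3 -176.1  157.4] yaw_y 89.96 approach [ 0.272 -0.    -0.962] F [ 0.1  0.8 -3. ] M [ 0.07  0.69 -0.01] gap 12.2 grip 97.3 j [-0.66 -0.02 -0.62  0.75  0.17 -0.64]
bead [406.8 184.6] 20 [ 533. -158.  153.]
bead [416.5 185. ] 20 [ 531. -181.  153.]
bead [426.  188.8] 6 [ 522. -202.  151.]
bead [410.3 196.2] 17 [ 507. -166.  148.]
bead [420.4 195.6] 16 [ 507. -189.  148.]
```

View pics/t6.png

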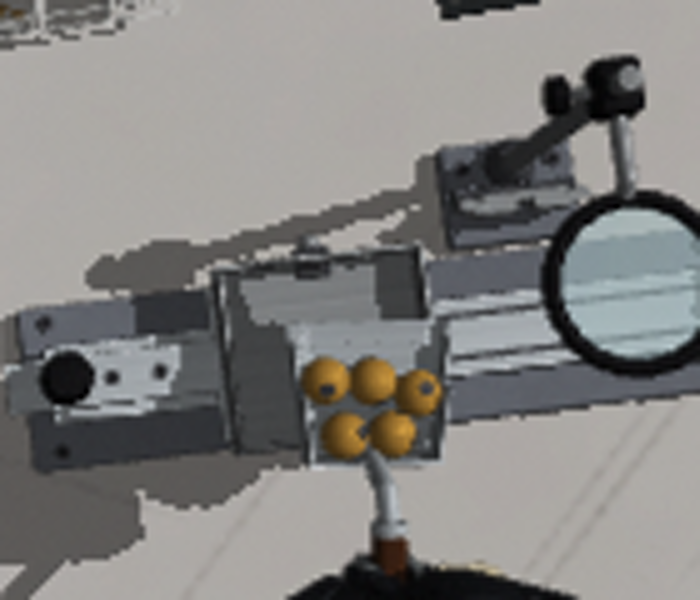

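The loaded scoop hangs over the pan's near half, beads near crop (370,405). Bead depths put the scoop centre at y of about -179, on the pan's middle. I lower it and tip slowly.

Request:
carry_out --moves '[{"tx": -0.1, "ty": 0, "tz": -0.5, "wx": 0, "wy": 0.04, "wz": 0, "claw": 1}, {"tx": -0.2, "ty": 0, "tz": -1, "wx": 0, "wy": 0.04, "wz": 0, "claw": 1}, {"tx": -0.2, "ty": 0, "tz": -1, "wx": 0, "wy": 0.04, "wz": 0, "claw": 1}, {"tx": -0.2, "ty": 0, "tz": -1, "wx": 0, "wy": 0.04, "wz": 0, "claw": 1}, {"tx": 0, "ty": 0, "tz": -1, "wx": 0, "wy": 0, "wz": 0, "claw": 1}, {"tx": 0, "ty": 0, "tz": 0, "wx": 0, "wy": 0, "wz": 0, "claw": 1}]'

```text
clock: 11.08
tcp_pos: [0.4326, -0.1749, 0.093]
orientation: [0.056, -0.0, 0.998, 0.001]
wrist_force: [-0.3, 1.4, -3.4]
finger_gap: 0.0121
grip_force: 97.3
```

Request:
carry_out --moves '[{"tx": 0.1, "ty": 0, "tz": 0, "wx": 0, "wy": 0.05, "wz": 0, "claw": 1}, {"tx": 0.1, "ty": 0, "tz": 0, "wx": 0, "wy": 0.05, "wz": 0, "claw": 1}, {"tx": 0.1, "ty": 0, "tz": 0.1, "wx": 0, "wy": 0.04, "wz": 0, "claw": 1}, {"tx": 0.2, "ty": 0, "tz": 0.1, "wx": 0, "wy": 0.04, "wz": 0, "claw": 1}, {"tx": 0.2, "ty": 0, "tz": 0.1, "wx": 0, "wy": 0.03, "wz": 0, "claw": 1}, {"tx": 0.2, "ty": 0, "tz": 0.1, "wx": 0, "wy": 0.03, "wz": 0, "claw": 1}, {"tx": 0.2, "ty": 0, "tz": 0.1, "wx": 0, "wy": 0.03, "wz": 0, "claw": 1}, {"tx": 0, "ty": 0, "tz": 0.1, "wx": 0, "wy": 0.03, "wz": 0, "claw": 1}]'

```text
clock: 12.08
tcp_pos: [0.4447, -0.1756, 0.1006]
orientation: [-0.093, -0.0, 0.996, -0.0]
wrist_force: [0.8, 0.7, -1.3]
finger_gap: 0.0125
grip_force: 97.6
```

```bash
python3 look.py t7 340 110 480 230
```

```text
t 12.07 tcp [ 444.7 -175.6  100.6] hold [ 448.2 -175.6  119. ] yaw_y 90.01 approach [-0.185 -0.    -0.983] F [ 0.8  0.7 -1.3] M [ 0.05 -0.15  0.  ] gap 12.5 grip 97.6 j [-0.49  0.35 -0.25  1.13 -0.09 -0.48]
bead [406.4 168.7] 18 [ 583. -179.   51.]
bead [414.4 170.8] 15 [ 577. -198.   52.]
```

Request:
carry_out --moves '[{"tx": 0.1, "ty": 0, "tz": 0.2, "wx": 0, "wy": 0.04, "wz": 0, "claw": 1}, {"tx": 0, "ty": 0, "tz": 0.3, "wx": 0, "wy": 0.04, "wz": 0, "claw": 1}, {"tx": 0, "ty": 0, "tz": 0, "wx": 0, "wy": 0, "wz": 0, "claw": 1}, {"tx": 0, "ty": 0, "tz": 0, "wx": 0, "wy": 0, "wz": 0, "claw": 1}]'

```text
clock: 12.62
tcp_pos: [0.4454, -0.1755, 0.1053]
orientation: [-0.132, -0.0, 0.991, 0.0]
wrist_force: [-0.2, 0.1, -1.8]
finger_gap: 0.012
grip_force: 97.7
```

```bash
python3 look.py t8 340 110 480 230
```

```text
t 12.62 tcp [ 445.4 -175.5  105.3] hold [ 450.2 -175.5  123.4] yaw_y 90.01 approach [-0.261  0.    -0.965] F [-0.2  0.1 -1.8] M [ 0.03 -0.23  0.  ] gap 12.0 grip 97.7 j [-0.47  0.41 -0.17  1.23 -0.12 -0.45]
bead [416.8 164.3] 19 [ 594. -206.   52.]
bead [398.  166.6] 7 [ 589. -158.   50.]
bead [405.7 166.4] 19 [ 590. -179.   51.]
bead [411.1 172.2] 8 [ 575. -191.   53.]
```

View pics/t8.png

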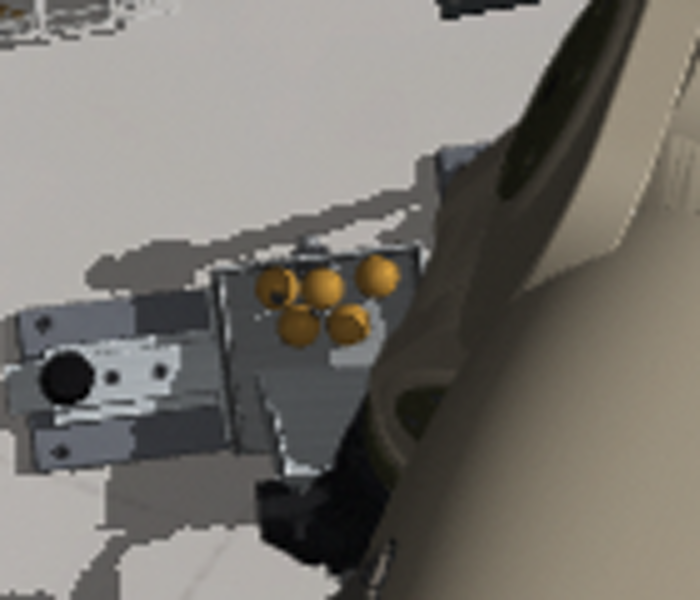

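All five beads lie in the pan, between crop (265,285) and (380,275), with the pan unmoved. I raise, level and take the scoop back to its original spot.

Request:
carry_out --moves '[{"tx": 0, "ty": 0, "tz": 1, "wx": 0, "wy": 0, "wz": 0, "claw": 1}, {"tx": 0, "ty": 0, "tz": 1.5, "wx": 0, "wy": 0, "wz": 0, "claw": 1}, {"tx": 0, "ty": 0, "tz": 1.5, "wx": 0, "wy": -0.02, "wz": 0, "claw": 1}, {"tx": 0, "ty": 0.5, "tz": 1, "wx": 0, "wy": -0.05, "wz": 0, "claw": 1}, {"tx": 0, "ty": 1, "tz": 0, "wx": 0, "wy": -0.07, "wz": 0, "claw": 1}, {"tx": 0, "ty": 2, "tz": 0, "wx": 0, "wy": -0.07, "wz": 0, "claw": 1}, {"tx": 0, "ty": 3, "tz": 0, "wx": 0, "wy": -0.054, "wz": 0, "claw": 1}, {"tx": 0, "ty": 4, "tz": 0, "wx": 0, "wy": 0, "wz": 0, "claw": 1}]'

```text
clock: 13.68
tcp_pos: [0.4447, -0.0702, 0.157]
orientation: [0.001, 0.001, 1.0, -0.0]
wrist_force: [0.1, 0.7, -1.6]
finger_gap: 0.0118
grip_force: 97.6
```

Request:
carry_out --moves '[{"tx": 0.4, "ty": 4, "tz": 0, "wx": 0, "wy": 0, "wz": 0, "claw": 1}, {"tx": 0.4, "ty": 4, "tz": 0, "wx": 0, "wy": 0, "wz": 0, "claw": 1}, {"tx": 0.4, "ty": 4, "tz": 0, "wx": 0, "wy": 0, "wz": 0, "claw": 1}, {"tx": 0.4, "ty": 4, "tz": 0, "wx": 0, "wy": 0, "wz": 0, "claw": 1}, {"tx": 0.4, "ty": 4, "tz": 0, "wx": 0, "wy": 0, "wz": 0, "claw": 1}, {"tx": 0.4, "ty": 4, "tz": 0, "wx": 0, "wy": 0, "wz": 0, "claw": 1}, {"tx": 0.4, "ty": 4, "tz": 0, "wx": 0, "wy": 0, "wz": 0, "claw": 1}, {"tx": 0.4, "ty": 4, "tz": 0, "wx": 0, "wy": 0, "wz": 0, "claw": 1}]'

```text
clock: 14.68
tcp_pos: [0.4775, 0.2508, 0.1569]
orientation: [0.0, -0.0, 1.0, 0.0]
wrist_force: [-0.5, 0.4, -1.9]
finger_gap: 0.0123
grip_force: 97.6
```

Request:
carry_out --moves '[{"tx": 0.4, "ty": 4, "tz": 0, "wx": 0, "wy": 0, "wz": 0, "claw": 1}, {"tx": 0.3, "ty": 3, "tz": 0, "wx": 0, "wy": 0, "wz": 0, "claw": 1}, {"tx": 0.2, "ty": 2, "tz": 0, "wx": 0, "wy": 0, "wz": 0, "claw": 1}, {"tx": 0, "ty": 1, "tz": -2, "wx": 0, "wy": 0, "wz": 0, "claw": 1}, {"tx": 0, "ty": 0, "tz": -3, "wx": 0, "wy": 0, "wz": 0, "claw": 1}, {"tx": 0, "ty": 0, "tz": -2.5, "wx": 0, "wy": 0, "wz": 0, "claw": 1}, {"tx": 0, "ty": 0, "tz": 0, "wx": 0, "wy": 0, "wz": 0, "claw": 1}]'

```text
clock: 15.55
tcp_pos: [0.4848, 0.3482, 0.0789]
orientation: [-0.002, 0.0, 1.0, -0.001]
wrist_force: [-0.4, -0.2, -1.5]
finger_gap: 0.0122
grip_force: 97.6
```

```bash
python3 look.py t9 340 110 480 230
```

```text
t 15.55 tcp [484.8 348.2  78.9] hold [484.9 348.3  97.6] yaw_y 89.98 approach [-0.005 -0.002 -1.   ] F [-0.4 -0.2 -1.5] M [ 0.02  0.1  -0.04] gap 12.2 grip 97.6 j [ 0.49  0.44 -0.15  0.99  0.    0.49]
bead [416.9 164.2] 15 [ 594. -206.   53.]
bead [397.8 166.5] 6 [ 590. -158.   50.]
bead [405.9 166.8] 15 [ 588. -178.   50.]
bead [411.3 172.4] 7 [ 574. -192.   50.]
```

Request:
carry_out --moves '[{"tx": 0, "ty": 0, "tz": -2, "wx": 0, "wy": 0, "wz": 0, "claw": 1}, {"tx": 0, "ty": 0, "tz": -1.5, "wx": 0, "wy": 0, "wz": 0, "claw": 1}, {"tx": 0, "ty": 0, "tz": -0.7, "wx": 0, "wy": 0, "wz": 0, "claw": 1}, {"tx": 0, "ty": 0, "tz": -0.3, "wx": 0, "wy": 0, "wz": 0, "claw": 1}, {"tx": 0, "ty": 0, "tz": 0, "wx": 0, "wy": 0, "wz": 0, "claw": 1}]'

```text
clock: 16.23
tcp_pos: [0.4866, 0.3495, 0.0357]
orientation: [-0.0, -0.0, 1.0, 0.0]
wrist_force: [-0.3, 1.3, -1.5]
finger_gap: 0.0127
grip_force: 97.7
```

```bash
python3 -c "
from h import *
st()"
```

```text
t 16.23 tcp [486.6 349.5  35.7] hold [486.6 349.5  54.4] yaw_y 90.01 approach [-0.001  0.    -1.   ] F [-0.3  1.3 -1.5] M [ 0.02  0.14 -0.01] gap 12.7 grip 97.7 j [ 0.49  0.48 -0.2   0.89  0.    0.49]
```

Request:
carry_out --moves '[{"tx": 0, "ty": 0, "tz": -0.2, "wx": 0, "wy": 0, "wz": 0, "claw": 1}, {"tx": 0, "ty": 0, "tz": -0.1, "wx": 0, "wy": 0, "wz": 0, "claw": 1}, {"tx": 0, "ty": 0, "tz": 0, "wx": 0, "wy": 0, "wz": 0, "claw": 1}, {"tx": 0, "ty": 0, "tz": 0, "wx": 0, "wy": 0, "wz": 0, "claw": -1}, {"tx": 0, "ty": 0, "tz": 0, "wx": 0, "wy": 0, "wz": 0, "claw": -1}, {"tx": 0, "ty": 0, "tz": 0, "wx": 0, "wy": 0, "wz": 0, "claw": -1}, {"tx": 0, "ty": 0, "tz": 0, "wx": 0, "wy": 0, "wz": 0, "claw": -1}, {"tx": 0, "ty": 0, "tz": 0, "wx": 0, "wy": 0, "wz": 0, "claw": -1}]'

```text
clock: 17.23
tcp_pos: [0.4864, 0.3495, 0.0325]
orientation: [-0.0, -0.0, 1.0, 0.0]
wrist_force: [-0.8, -0.8, 0.4]
finger_gap: 0.0855
grip_force: 0.0
```

Request:
carry_out --moves '[{"tx": 0, "ty": 0, "tz": 1, "wx": 0, "wy": 0, "wz": 0, "claw": -1}, {"tx": 0, "ty": 0, "tz": 2, "wx": 0, "wy": 0, "wz": 0, "claw": -1}, {"tx": 0, "ty": 0, "tz": 3, "wx": 0, "wy": 0, "wz": 0, "claw": -1}, {"tx": 0, "ty": -1, "tz": 3, "wx": 0, "wy": 0, "wz": 0, "claw": -1}, {"tx": 0.4, "ty": -2, "tz": 2, "wx": 0, "wy": 0, "wz": 0.02, "claw": -1}, {"tx": 0.5, "ty": -3, "tz": 1, "wx": 0, "wy": 0, "wz": 0.02, "claw": -1}, {"tx": 0.5, "ty": -4, "tz": 0, "wx": 0, "wy": 0, "wz": 0.02, "claw": -1}, {"tx": 0.6, "ty": -4, "tz": 0, "wx": 0, "wy": 0, "wz": 0.03, "claw": -1}]'

```text
clock: 18.23
tcp_pos: [0.5067, 0.2086, 0.1535]
orientation: [0.0, -0.046, 0.999, 0.0]
wrist_force: [0.5, -0.3, 0.6]
finger_gap: 0.0851
grip_force: 0.0
```

Request:
carry_out --moves '[{"tx": 0.6, "ty": -4, "tz": 0, "wx": 0, "wy": 0, "wz": 0, "claw": -1}, {"tx": 0.6, "ty": -4, "tz": 0, "wx": 0, "wy": 0, "wz": 0, "claw": -1}, {"tx": 0.6, "ty": -4, "tz": 0, "wx": 0, "wy": 0, "wz": 0, "claw": -1}, {"tx": 0.6, "ty": -4, "tz": 0, "wx": 0, "wy": 0, "wz": 0, "claw": -1}, {"tx": 0.5, "ty": -4, "tz": 0, "wx": 0, "wy": 0, "wz": 0, "claw": -1}, {"tx": 0.4, "ty": -3, "tz": 0, "wx": 0, "wy": 0, "wz": 0, "claw": -1}, {"tx": 0.3, "ty": -1.5, "tz": 0, "wx": 0, "wy": 0, "wz": 0, "claw": -1}, {"tx": 0, "ty": 0, "tz": 0, "wx": 0, "wy": 0, "wz": 0, "claw": -1}]'

```text
clock: 19.23
tcp_pos: [0.5426, -0.0361, 0.1528]
orientation: [-0.0, -0.044, 0.999, 0.0]
wrist_force: [-0.5, -0.8, 0.1]
finger_gap: 0.0852
grip_force: 0.0
```

```bash
python3 look.py t10 150 120 500 250; python3 - <<'E'
from h import *
c=read_camera('top');W=world(c);v,u=np.mgrid[:400,:640]
Z=W[...,2]
m=(u>170)&(u<230)&(v>155)&(v<250)&(Z>.006);p=W[m]*1000
print("scoop",m.sum(),p.min(0).round(),p.max(0).round())
m=(u>330)&(u<372)&(v>170)&(v<205)&(Z>.061)&(Z<.072)
if m.sum()>5: print("knob",m.sum(),cv2.minAreaRect((W[m][:,:2]*1000).astype(np.float32)))
im=cv2.imread('pics/t10.png');cv2.imwrite('pics/t10.png',cv2.resize(im,(800,297),interpolation=cv2.INTER_AREA))
E
```

```text
t 19.23 tcp [542.6 -36.1 152.8] hold [542.7 -36.1 171.5] yaw_y 95.08 approach [-0.  0. -1.] F [-0.5 -0.8  0.1] M [0.01 0.03 0.03] gap 85.2 grip 0.0 j [-0.21  0.29 -0.18  1.1   0.   -0.3 ]
bead [242. 166.] 9 [604. 239.  31.]
scoop 432 [399. 285.   6.] [600. 430.  63.]
```

View pics/t10.png

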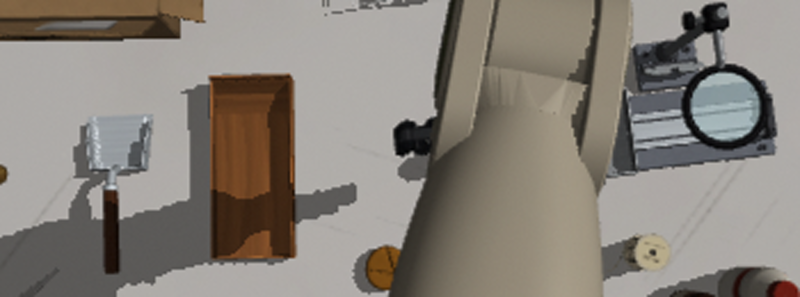

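The scoop lies flat on the bench at (113,190), clear of the gripper; the tray is empty and the bystanders are in place. Now I go down on the knob.

Request:
carry_out --moves '[{"tx": 0.15, "ty": -0.7, "tz": -2, "wx": 0, "wy": 0, "wz": 0.003, "claw": -1}, {"tx": 0, "ty": 0, "tz": -3, "wx": 0, "wy": 0, "wz": 0, "claw": -1}, {"tx": 0, "ty": 0, "tz": -3, "wx": 0, "wy": 0, "wz": 0, "claw": -1}, {"tx": 0, "ty": 0, "tz": -2.5, "wx": 0, "wy": 0, "wz": 0, "claw": -1}, {"tx": 0, "ty": 0, "tz": -1.4, "wx": 0, "wy": 0, "wz": 0, "claw": -1}, {"tx": 0, "ty": 0, "tz": 0, "wx": 0, "wy": 0, "wz": 0, "claw": -1}]' --newtons 60

```text
clock: 20.08
tcp_pos: [0.543, -0.0416, 0.0327]
orientation: [-0.001, -0.047, 0.999, 0.0]
wrist_force: [0.4, 0.5, -0.2]
finger_gap: 0.0856
grip_force: 0.0
```

```bash
python3 -c "
from h import *
st()"
```

```text
t 20.07 tcp [543.  -41.6  32.7] hold [543.1 -41.6  51.4] yaw_y 95.4 approach [-0.003  0.001 -1.   ] F [ 0.4  0.5 -0.2] M [ 0.03 -0.01  0.01] gap 85.6 grip 0.0 j [-0.22  0.4  -0.35  0.83 -0.   -0.32]
```

Request:
carry_out --moves '[{"tx": 0.1, "ty": -0.1, "tz": 0.1, "wx": 0, "wy": 0, "wz": 0, "claw": -1}, {"tx": 0, "ty": 0, "tz": 0, "wx": 0, "wy": 0, "wz": 0, "claw": 1}, {"tx": 0, "ty": 0, "tz": 0, "wx": 0, "wy": 0, "wz": 0, "claw": 1}, {"tx": 0, "ty": 0, "tz": 0, "wx": 0, "wy": 0, "wz": 0, "claw": 1}, {"tx": 0, "ty": 0, "tz": 0, "wx": 0, "wy": 0, "wz": 0, "claw": 1}, {"tx": 0, "ty": 0, "tz": 0, "wx": 0, "wy": 0, "wz": 0, "claw": 1}]'

```text
clock: 20.82
tcp_pos: [0.545, -0.0436, 0.0349]
orientation: [-0.0, -0.047, 0.999, -0.0]
wrist_force: [-1.8, 1.6, 5.7]
finger_gap: 0.0239
grip_force: 58.9
```

```bash
python3 -c "
from h import *
st()"
```

```text
t 20.82 tcp [545.  -43.6  34.9] hold [545.  -43.6  53.6] yaw_y 95.33 approach [-0.001 -0.    -1.   ] F [-1.8  1.6  5.7] M [0.09 0.3  0.02] gap 23.9 grip 58.9 j [-0.23  0.4  -0.34  0.83 -0.   -0.32]
```

Request:
carry_out --moves '[{"tx": 0.05, "ty": -0.5, "tz": 0, "wx": 0, "wy": 0, "wz": 0, "claw": 1}, {"tx": 0.09, "ty": -0.9, "tz": 0, "wx": 0, "wy": 0, "wz": 0, "claw": 1}, {"tx": 0.09, "ty": -1, "tz": 0, "wx": 0, "wy": 0, "wz": 0, "claw": 1}, {"tx": 0.09, "ty": -1, "tz": 0, "wx": 0, "wy": 0, "wz": 0, "claw": 1}, {"tx": 0.09, "ty": -1, "tz": 0, "wx": 0, "wy": 0, "wz": 0, "claw": 1}, {"tx": 0.09, "ty": -1, "tz": 0, "wx": 0, "wy": 0, "wz": 0, "claw": 1}, {"tx": 0.09, "ty": -1, "tz": 0, "wx": 0, "wy": 0, "wz": 0, "claw": 1}, {"tx": 0.05, "ty": -0.6, "tz": 0, "wx": 0, "wy": 0, "wz": 0, "claw": 1}]'

```text
clock: 21.82
tcp_pos: [0.5517, -0.114, 0.0349]
orientation: [0.0, -0.046, 0.999, -0.0]
wrist_force: [-0.7, 1.1, 4.9]
finger_gap: 0.0242
grip_force: 58.9
```

```bash
python3 -c "
from h import *
st()"
```

```text
t 21.82 tcp [ 551.7 -114.    34.9] hold [ 551.7 -114.    53.6] yaw_y 95.33 approach [ 0. -0. -1.] F [-0.7  1.1  4.9] M [0.17 0.11 0.02] gap 24.2 grip 58.9 j [-0.35  0.43 -0.3   0.85 -0.   -0.44]
```

Request:
carry_out --moves '[{"tx": 0.04, "ty": -0.4, "tz": 0, "wx": 0, "wy": 0, "wz": 0, "claw": 1}, {"tx": 0.04, "ty": -0.4, "tz": 0, "wx": 0, "wy": 0, "wz": 0, "claw": 1}]'

```text
clock: 22.08
tcp_pos: [0.5525, -0.1217, 0.0349]
orientation: [-0.0, -0.047, 0.999, 0.0]
wrist_force: [-0.9, 1.9, 5.7]
finger_gap: 0.024
grip_force: 58.9
```

Request:
carry_out --moves '[{"tx": 0.03, "ty": -0.3, "tz": 0, "wx": 0, "wy": 0, "wz": 0, "claw": 1}]'

```text
clock: 22.2
tcp_pos: [0.5526, -0.1241, 0.0349]
orientation: [-0.0, -0.047, 0.999, 0.001]
wrist_force: [-1.0, 6.2, 6.7]
finger_gap: 0.024
grip_force: 59.2
```

Request:
carry_out --moves '[{"tx": 0.03, "ty": -0.3, "tz": 0, "wx": 0, "wy": 0, "wz": 0, "claw": 1}]'

```text
clock: 22.32
tcp_pos: [0.5528, -0.1259, 0.0349]
orientation: [-0.0, -0.047, 0.999, 0.002]
wrist_force: [-0.8, 8.3, 7.0]
finger_gap: 0.0241
grip_force: 59.3
```

Request:
carry_out --moves '[{"tx": 0.03, "ty": -0.3, "tz": 0, "wx": 0, "wy": 0, "wz": 0, "claw": 1}]'

```text
clock: 22.45
tcp_pos: [0.553, -0.1287, 0.0349]
orientation: [-0.0, -0.047, 0.999, 0.002]
wrist_force: [-0.6, 5.9, 6.2]
finger_gap: 0.0242
grip_force: 59.2
```

Request:
carry_out --moves '[{"tx": 0.03, "ty": -0.3, "tz": 0, "wx": 0, "wy": 0, "wz": 0, "claw": 1}]'

```text
clock: 22.58
tcp_pos: [0.5534, -0.1321, 0.0349]
orientation: [-0.0, -0.047, 0.999, 0.001]
wrist_force: [-1.2, 5.6, 7.7]
finger_gap: 0.0239
grip_force: 59.1
```

Request:
carry_out --moves '[{"tx": 0.03, "ty": -0.3, "tz": 0, "wx": 0, "wy": 0, "wz": 0, "claw": 1}]'

```text
clock: 22.7
tcp_pos: [0.5537, -0.1353, 0.0349]
orientation: [-0.0, -0.047, 0.999, 0.001]
wrist_force: [-1.0, 4.8, 6.6]
finger_gap: 0.0242
grip_force: 59.1
```

Request:
carry_out --moves '[{"tx": 0.03, "ty": -0.3, "tz": 0, "wx": 0, "wy": 0, "wz": 0, "claw": 1}]'

```text
clock: 22.82
tcp_pos: [0.554, -0.1384, 0.0349]
orientation: [-0.0, -0.047, 0.999, 0.001]
wrist_force: [-0.6, 5.1, 7.5]
finger_gap: 0.0241
grip_force: 59.1
```

Request:
carry_out --moves '[{"tx": 0.03, "ty": -0.3, "tz": 0, "wx": 0, "wy": 0, "wz": 0, "claw": 1}]'

```text
clock: 22.95
tcp_pos: [0.5543, -0.1413, 0.0349]
orientation: [-0.0, -0.047, 0.999, 0.001]
wrist_force: [-0.3, 4.8, 7.2]
finger_gap: 0.024
grip_force: 59.1
```

The ramp was felt at y of about -123, so the notch should be near -155, which agrees with the vision estimate.

Request:
carry_out --moves '[{"tx": 0.03, "ty": -0.3, "tz": 0, "wx": 0, "wy": 0, "wz": 0, "claw": 1}]'

```text
clock: 23.08
tcp_pos: [0.5546, -0.1444, 0.0349]
orientation: [-0.0, -0.047, 0.999, 0.001]
wrist_force: [-0.6, 5.1, 7.6]
finger_gap: 0.0237
grip_force: 59.1
```

Request:
carry_out --moves '[{"tx": 0.03, "ty": -0.3, "tz": 0, "wx": 0, "wy": 0, "wz": 0, "claw": 1}]'

```text
clock: 23.2
tcp_pos: [0.5548, -0.1474, 0.0349]
orientation: [-0.0, -0.047, 0.999, 0.001]
wrist_force: [-0.7, 4.1, 6.9]
finger_gap: 0.0241
grip_force: 59.1
```

Request:
carry_out --moves '[{"tx": 0.02, "ty": -0.2, "tz": 0, "wx": 0, "wy": 0, "wz": 0, "claw": 1}]'

```text
clock: 23.32
tcp_pos: [0.5552, -0.1502, 0.035]
orientation: [-0.0, -0.047, 0.999, 0.0]
wrist_force: [-2.0, 1.7, 5.6]
finger_gap: 0.0238
grip_force: 59.0
```

Request:
carry_out --moves '[{"tx": 0.01, "ty": -0.1, "tz": 0, "wx": 0, "wy": 0, "wz": 0, "claw": 1}]'

```text
clock: 23.45
tcp_pos: [0.5553, -0.1518, 0.0349]
orientation: [-0.0, -0.047, 0.999, -0.0]
wrist_force: [-1.5, -0.3, 4.9]
finger_gap: 0.0242
grip_force: 58.9
```

Request:
carry_out --moves '[{"tx": 0.01, "ty": -0.1, "tz": 0, "wx": 0, "wy": 0, "wz": 0, "claw": 1}]'

```text
clock: 23.58
tcp_pos: [0.5554, -0.1528, 0.0349]
orientation: [-0.0, -0.047, 0.999, -0.0]
wrist_force: [-1.9, 1.0, 6.1]
finger_gap: 0.0239
grip_force: 59.0
```

Request:
carry_out --moves '[{"tx": 0, "ty": 0, "tz": 0, "wx": 0, "wy": 0, "wz": 0, "claw": 1}, {"tx": 0, "ty": 0, "tz": 0, "wx": 0, "wy": 0, "wz": 0, "claw": 1}]'

```text
clock: 23.82
tcp_pos: [0.5554, -0.1529, 0.035]
orientation: [-0.0, -0.046, 0.999, -0.0]
wrist_force: [-0.9, -1.0, 4.7]
finger_gap: 0.024
grip_force: 58.9
```

Request:
carry_out --moves '[{"tx": 0.01, "ty": -0.1, "tz": 0, "wx": 0, "wy": 0, "wz": 0, "claw": 1}]'

```text
clock: 23.95
tcp_pos: [0.5554, -0.1535, 0.0349]
orientation: [-0.0, -0.047, 0.999, 0.0]
wrist_force: [-0.5, 1.4, 5.9]
finger_gap: 0.0242
grip_force: 59.0
```

Request:
carry_out --moves '[{"tx": 0, "ty": -0.05, "tz": 0, "wx": 0, "wy": 0, "wz": 0, "claw": 1}, {"tx": 0, "ty": 0, "tz": 0, "wx": 0, "wy": 0, "wz": 0, "claw": 1}]'

```text
clock: 24.2
tcp_pos: [0.5554, -0.1538, 0.0349]
orientation: [-0.0, -0.047, 0.999, 0.0]
wrist_force: [-1.5, 1.4, 5.7]
finger_gap: 0.0236
grip_force: 59.0
```

```bash
python3 look.py t11 350 120 500 230; python3 - <<'E'
from h import *
s=read_camera('scene'); np.savez('scene2.npz',**s); st()
for f in('top0','scene0'): pass
x=cv2.resize(s['image'][220:360,330:480],None,fx=4,fy=4,interpolation=cv2.INTER_CUBIC);cv2.imwrite('pics/s2.png',x)
E
```

```text
t 24.2 tcp [ 555.4 -153.8   34.9] hold [ 555.5 -153.8   53.6] yaw_y 95.35 approach [-0.  0. -1.] F [-1.5  1.4  5.7] M [ 0.32  0.27 -0.  ] gap 23.6 grip 59.0 j [-0.41  0.45 -0.26  0.86  0.   -0.5 ]
t 24.3 tcp [ 555.4 -153.8   34.9] hold [ 555.5 -153.8   53.6] yaw_y 95.35 approach [-0.  0. -1.] F [-0.9  1.6  5.6] M [ 0.28  0.25 -0.01] gap 23.5 grip 59.0 j [-0.41  0.45 -0.26  0.86  0.   -0.5 ]
```

View pics/s2.png

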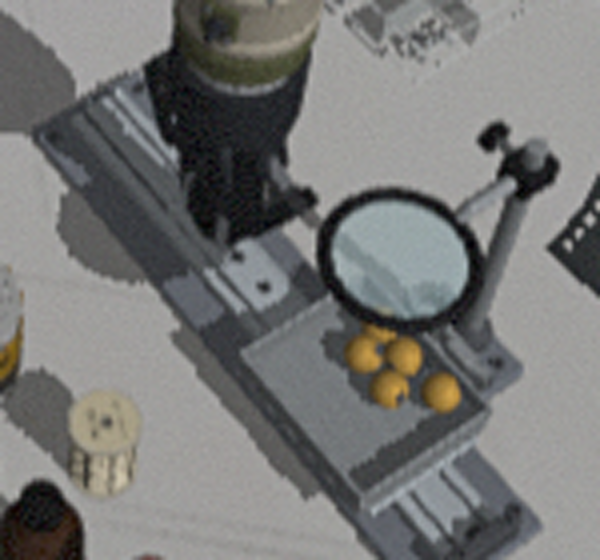

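The picture shows the pan at (370,390) with all five beads in it, around (365,320) to (440,390), under the lens. The force fell from 5 N to about 0 at y of about -151. I'll probe gently to confirm the seat.

Request:
carry_out --moves '[{"tx": 0, "ty": -0.05, "tz": 0, "wx": 0, "wy": 0, "wz": 0, "claw": 1}, {"tx": 0, "ty": 0, "tz": 0, "wx": 0, "wy": 0, "wz": 0, "claw": 1}]'

```text
clock: 24.55
tcp_pos: [0.5555, -0.154, 0.0349]
orientation: [-0.0, -0.047, 0.999, 0.0]
wrist_force: [-0.7, 2.7, 5.5]
finger_gap: 0.0242
grip_force: 59.0
```

Request:
carry_out --moves '[{"tx": 0.01, "ty": -0.05, "tz": 0, "wx": 0, "wy": 0, "wz": 0, "claw": 1}, {"tx": 0, "ty": 0, "tz": 0, "wx": 0, "wy": 0, "wz": 0, "claw": 1}]'

```text
clock: 24.8
tcp_pos: [0.5555, -0.1542, 0.0349]
orientation: [-0.0, -0.047, 0.999, 0.001]
wrist_force: [-1.5, 3.1, 6.7]
finger_gap: 0.0236
grip_force: 59.1
```

Request:
carry_out --moves '[{"tx": 0, "ty": -0.05, "tz": 0, "wx": 0, "wy": 0, "wz": 0, "claw": 1}, {"tx": 0, "ty": 0, "tz": 0, "wx": 0, "wy": 0, "wz": 0, "claw": 1}]'

```text
clock: 25.05
tcp_pos: [0.5555, -0.1545, 0.0349]
orientation: [-0.0, -0.047, 0.999, 0.001]
wrist_force: [-1.6, 4.5, 7.0]
finger_gap: 0.024
grip_force: 59.1
```

The force rises steadily against the notch wall (4.5 N over 0.7 mm), so the ball is seated. I back off to the balanced middle.

Request:
carry_out --moves '[{"tx": 0, "ty": 0.1, "tz": 0, "wx": 0, "wy": 0, "wz": 0, "claw": 1}, {"tx": 0, "ty": 0, "tz": 0, "wx": 0, "wy": 0, "wz": 0, "claw": 1}]'

```text
clock: 25.3
tcp_pos: [0.5555, -0.1542, 0.0349]
orientation: [-0.0, -0.047, 0.999, 0.0]
wrist_force: [-1.5, 2.3, 6.1]
finger_gap: 0.0239
grip_force: 59.0
```

Request:
carry_out --moves '[{"tx": 0, "ty": 0.1, "tz": 0, "wx": 0, "wy": 0, "wz": 0, "claw": 1}, {"tx": 0, "ty": 0, "tz": 0, "wx": 0, "wy": 0, "wz": 0, "claw": 1}, {"tx": 0, "ty": 0, "tz": 0, "wx": 0, "wy": 0, "wz": 0, "claw": 1}]'

```text
clock: 25.68
tcp_pos: [0.5555, -0.1537, 0.0349]
orientation: [-0.0, -0.047, 0.999, -0.0]
wrist_force: [-1.6, -0.8, 5.3]
finger_gap: 0.0243
grip_force: 59.0
```

```bash
python3 - <<'E'
from h import *
st()
c=read_camera('top');W=world(c);v,u=np.mgrid[:400,:640]
for n,(a,b,d,e,lo,hi) in dict(lens=(440,495,140,192,.165,.19),rim=(410,500,130,215,.044,.056)).items():
    m=(u>a)&(u<b)&(v>d)&(v<e)&(W[...,2]>lo)&(W[...,2]<hi); p=W[m]*1000
    print(n,m.sum(),cv2.minAreaRect(p[:,:2].astype(np.float32)))
E
```

```text
t 25.68 tcp [ 555.5 -153.7   34.9] hold [ 555.5 -153.7   53.6] yaw_y 95.34 approach [-0.001 -0.001 -1.   ] F [-1.6 -0.8  5.3] M [0.07 0.3  0.02] gap 24.3 grip 59.0 j [-0.41  0.45 -0.26  0.86 -0.   -0.5 ]
lens 88 ((555.964599609375, -321.5987243652344), (12.211996078491211, 54.69710922241211), 71.21361541748047)
rim 3 ((527.72265625, -344.9613952636719), (0.8146343231201172, 5.634856224060059), 61.899654388427734)
```

```bash
python3 -c "
from h import *
print(env.hand_in())"
```

```text
the job is handed in; nothing more can be done
None
```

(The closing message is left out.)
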